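Restock the orange varnish lane of a coating press

TASK

Restock the orange varnish lane, oldest first: bring the older orange-lidded tin (tan label, already in the lane) forward to the lane's orange front stop, the end nearest the robot. Then stand the new orange-lidded tin (white label, out on the table) in the lane close behind it, at most about a finger's breadth away, with both tins upright on the lane floor.

Things in the scene. Friction and masses are not known exactly. Their poses are not given: they have to be found in the camera images.
- old_tin_center (a point): Centre (half-way up) of the older tin: an upright steel cylinder 50 mm in diameter, 70 mm tall, about 0.2 kg, with an orange lid, a tan label with an orange stripe and a tan disc on the lid. It starts in the rear half of the orange lane, on its floor. Axis z is up; its yaw means nothing.
- new_tin_center (a point): Centre (half-way up) of the new tin: same size, about 0.2 kg, orange lid, white label with an orange stripe, white disc on the lid. It starts upright on the table, left or right of the lanes. Blue- and green-lidded tins of the same size stand on the table and in the two other lanes. Axis z is up; its yaw means nothing.
- orange_lane: The orange lane: a fixed open-topped channel, 200 mm long and 60 mm wide inside, with an orange floor stripe. Origin at table height below its middle; x runs along it to the rear (away from the robot), y to the left, z up. Floor 5 mm above the table; side walls 4 mm thick, tops at 17 mm; rear end open. Like lanes, blue and green, lie about 135 mm apart, centre to centre, in any order.
- orange_lane_stop (a point): Front end of the orange lane: the foot of the rear face of its orange front stop, on the lane's centre line, at floor height (100 mm in front of the lane's middle); axes as the lane's. The stop is 4 mm thick, its top 30 mm above the table. A tin touching it has its centre 25 mm behind this point and 35 mm above it.
There are look-alikes about, which are no part of the job. Leave any pink look-alike of the orange_lane alone.

How it is judged:
By the outcome, as a careful person would: the job done as asked, in the order asked, and still so for the second after the job is handed in, with the robot touching nothing.
It also fails if it takes over 64 s, if anything falls off the work surface, if the arm or the gripper's body presses on something with over 40 N, if the wrist force passes 120 N, or if a joint passes its speed limit or range.

ROBOT

A 6-joint arm with a two-finger parallel gripper is mounted at the origin on the work surface. World frame = base frame: x ahead of the robot, y to its left, z up, the work surface at z = 0. Lengths are in m, angles in rad, forces in N, time in s.
With the tool pointing down it reaches from about 0.35 to 0.925 m from the base axis. Payload 6.4 kg.
Tool frame: the origin (TCP) lies on the centre line of the jaws, within the pads' length; the fingertips stand ahead of it and the grasp point (between the pads) lies 2 mm behind it (env.tips_ahead is the z of the fingertips in the tool frame, in m); z points along the fingers, y is the direction in which the jaws open and shut (so a half turn about z gives the same grasp; the last joint's range is limited). The gripper opens to 94 mm and grips with 3 to 60 N. Pads are 16 mm wide; open, the fingers measure 119 mm over their backs; the gripper's body (75 mm by 177 mm) begins 78 mm behind the grasp point.
Start: joints at [1.012, 0.245, 1.558, -0, 1.339, -0.174], TCP at [0.244, 0.602, 0.222] pointing down, gripper open.
Joint ranges: [-3.13, 3.13], [-1.02, 2.26], [0.13, 2.54], [-0.95, 4.09], [0.21, 2.88], [-2.74, 2.74]. Speed limits (rad/s): [2.57, 2.57, 3.14, 3.14, 3.14, 3.14].

INTERFACE

Orientations are given as a 3x3 rotation matrix whose columns are the frame's x, y, z axes.
In Python, from workcell import env, imaging gives the robot as it stands.
- The arm moves only by the tool play_rows, never from a script. Its argument "deltas" is one flat list of numbers, 5 for each row, row after row: the opening, from 0 (shut) to 1 (fully open), then the shift along the tool's x, y, z in units of 40 mm (1.0 is 40 mm), then the turn about the tool's z in units of 6 degrees (1.0 is 6 degrees). In form: [hand, x, y, z, spin, hand, x, y, z, spin, ...]. A call has exactly 10 rows; each row shifts and turns the commanded pose from where the row before left it, along the tool's axes as they then stand; what a row does not reach is not made up. A row lasts 1/10 s, in which the tool goes at most 50 mm and 8.59 degrees, less where a joint would pass 70% of its speed; a pose out of reach is approached as far as the arm can. A call is refused whole if a number of a shift passes 1 or a number of a turn 1, either way. A call with a gripper value outside its range is refused whole. The fingers move at their own pace and stop on an object; "squeeze" is the grip in N (left out, the last holds). Time passes only in rows, so rows that do not move let the fingers close, or fill a call up. It gives the time, the measured TCP pose, the force and the opening at its end, in the units of the state.
- env.get_state(): the state, without advancing time (a new reading comes with each control period).
- imaging.read_camera(name): name is "scene" or "side" or "wrist"; returns a dict with "img" (480x640x3 uint8, blue, green, red), "mtx" (3x3 intrinsics, pixels), "pose" (4x4, takes a point from camera to world coordinates); the wrist camera has in their place "hand_eye" (4x4, takes a point from camera to tool coordinates, whose origin is the TCP and whose axes are the flange's). Camera axes: x right, y up, looking along -z (the intrinsics and any distortion apply to the point x, -y, -z); pixel columns grow to the right and rows downward; lengths in m; the calibration is good to about 2 mm. A picture is of the moment at which its call begins: read the wrist's pose just before it. There is no depth.
- env.job_done(): hands the job in, once; it reports no verdict.
The state is a dict: "clock": time; "q": joint angles; "qd": joint speeds; "joint_torque": joint torques, N m; "tool_pos": TCP position; "orientation": TCP orientation; "ft_force": force on the tool from outside, world axes, zero at the start; "ft_torque": the same for the moment, N m; "finger_gap": opening from 0.0 (shut) to 1.0 (fully open).
Only numpy, scipy, OpenCV 4.12 (cv2) and the standard library are available. Lean on these libraries where they do the work, as an engineer would, in place of code of your own. Each camera call takes 0.05 s, during which the arm holds its last target.

## Working session

There is one attempt and no reset: what is moved stays moved. The work goes in short steps, Python scripts to look and compute and a tool call to move; the robot and the scene stay as the last step left them, time stands still between calls to the robot, and variables do not carry over. Pictures are saved under pics/ and viewed, and the job is handed in when it is done.

Besides the shell and the picture viewer there is one more tool, called after "Emit:" as a command line: name --argument value ..., lists and objects as JSON in quotes. play_rows: Moves the arm, as the interface text tells. Its arguments: {"type":"object","properties":{"deltas":{"type":"array"},"squeeze":{"type":"number"}},"required":["deltas"]}

```bash
mkdir -p pics; python3 - <<'E'
from workcell import env, imaging
import cv2, numpy as np
s=env.get_state(); print(s['clock'],s['tool_pos'],s['orientation'],s['finger_gap'],env.tips_ahead,s['ft_force'])
for n in ['scene','side','wrist']:
    c=imaging.read_camera(n); cv2.imwrite(f'pics/{n}0.png',c['img']); print(n,c['mtx'],c.get('pose',c.get('hand_eye')),[k for k in c])
    np.savez(f'{n}0.npz',**c)
E
```

```text
0.0 [0.2436902  0.60197039 0.22135461] [[-9.26855423e-01  3.75417061e-01 -1.02757289e-03]
 [ 3.75418312e-01  9.26854056e-01 -1.62767551e-03]
 [ 3.41352946e-04 -1.89438955e-03 -9.99998147e-01]] 0.9947861276446344 0.017 [-0.21597316  0.27917346  0.435707  ]
scene [[500.6677291    0.         315.89951441]
 [  0.         500.6677291  243.00223593]
 [  0.           0.           1.        ]] [[-0.87598324 -0.30209507  0.37602119  0.87777693]
 [ 0.48216578 -0.56948002  0.66573919  0.70770543]
 [ 0.01302003  0.76448092  0.64451485  0.75965   ]
 [ 0.          0.          0.          1.        ]] ['img', 'mtx', 'pose']
side [[607.22085804   0.         322.09112295]
 [  0.         607.22085804 228.8459062 ]
 [  0.           0.           1.        ]] [[ 0.76991034  0.48351162 -0.41647879 -0.11713154]
 [-0.63805827  0.57206605 -0.51538537 -0.71367208]
 [-0.01094144  0.66253826  0.74894815  1.08168238]
 [ 0.          0.          0.          1.        ]] ['img', 'mtx', 'pose']
wrist [[421.48048939   0.         316.56774336]
 [  0.         421.48048939 237.41609175]
 [  0.           0.           1.        ]] [[-9.87441355e-04  9.66199469e-01  2.57793738e-01  7.42606998e-02]
 [ 9.99998729e-01  6.31425965e-04  1.46379300e-03 -1.14104375e-03]
 [ 1.25153836e-03  2.57794856e-01 -9.66198865e-01 -1.62796509e-01]
 [ 0.00000000e+00  0.00000000e+00  0.00000000e+00  1.00000000e+00]] ['img', 'mtx', 'hand_eye']
```

View pics/scene0.png

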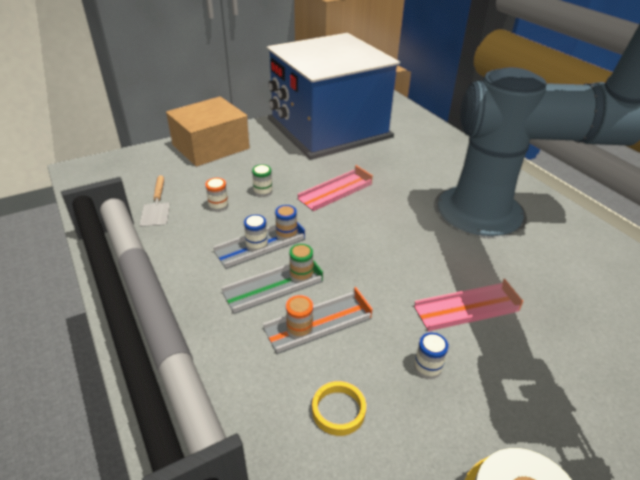

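View pics/side0.png

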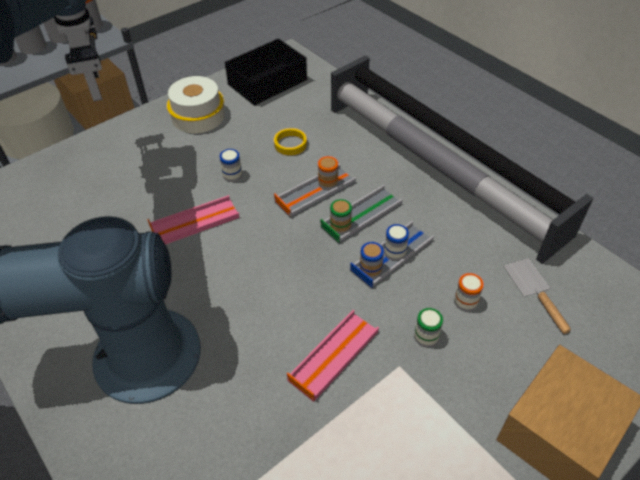

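Scene view: the orange lane has the old tin at about (299,305) and its orange stop at about (362,303). The new tin, with white disc and orange lid, is on the table at (217,185). In the side view these are at (328,165), (283,203) and (470,285). I'll measure next.

```bash
cat > h.py <<'E'
import numpy as np, cv2
def ray(c,u,v):
    K=c['mtx'];P=c['pose'];d=np.array([(u-K[0,2])/K[0,0],-(v-K[1,2])/K[1,1],-1.]);return P[:3,3],P[:3,:3]@d
def onplane(c,u,v,z):
    o,d=ray(c,u,v);return o+d*(z-o[2])/d[2]
def proj(c,p):
    P=c['pose'];q=P[:3,:3].T@(np.asarray(p)-P[:3,3]);K=c['mtx'];return K[0,0]*q[0]/-q[2]+K[0,2],K[1,1]*-q[1]/-q[2]+K[1,2]
E
python3 - <<'E'
import cv2,numpy as np
from h import *
for n,crops in {'scene':[(190,160,60,60),(250,270,140,90)],'side':[(445,260,60,60),(265,145,100,80)]}.items():
    c=np.load(f'{n}0.npz');im=c['img']
    for i,(x,y,w,h) in enumerate(crops):
        cr=cv2.resize(im[y:y+h,x:x+w],None,fx=5,fy=5,interpolation=cv2.INTER_CUBIC);cv2.imwrite(f'pics/{n}_c{i}.png',cr)
    hsv=cv2.cvtColor(im,cv2.COLOR_BGR2HSV)
    m=cv2.inRange(hsv,(3,170,120),(18,255,255))
    k,l,st,ce=cv2.connectedComponentsWithStats(m)
    for j in range(1,k):
        if st[j][4]>15: print(n,st[j],ce[j].round(1),onplane(c,*ce[j],.07).round(3))
E
python3 - <<'E'
import cv2,numpy as np
a=[cv2.imread(f'pics/{n}.png') for n in ['scene_c0','side_c0','scene_c1','side_c1']]
C=np.zeros((600,800,3),np.uint8)
C[:300,:300]=a[0];C[:300,300:600]=a[1]
cv2.imwrite('pics/cA.png',C)
E
```

```text
scene [207 183  18   8  49] [215.9 188. ] [ 0.591 -0.302  0.07 ]
scene [289 289  82  42 318] [338.9 312.8] [0.534 0.189 0.07 ]
scene [287 297  25  21 204] [299.  309.3] [0.595 0.147 0.07 ]
scene [421 303  65  15 168] [451.1 310.1] [0.347 0.282 0.07 ]
scene [270 333  17   8  58] [278.1 336.2] [0.656 0.186 0.07 ]
side [318 157  20  14 132] [327.4 164.4] [0.59  0.137 0.07 ]
side [338 174   9   5  24] [342.1 176.1] [0.59  0.082 0.07 ]
side [275 188  46  23 161] [296.  198.9] [0.458 0.093 0.07 ]
side [195 207  39  15 107] [214.3 213.8] [0.287 0.177 0.07 ]
side [459 274  24  20 149] [470.  285.4] [ 0.578 -0.332  0.07 ]
side [287 321  79  75 527] [327.3 359.7] [ 0.245 -0.275  0.07 ]
```

View pics/scene_c1.png

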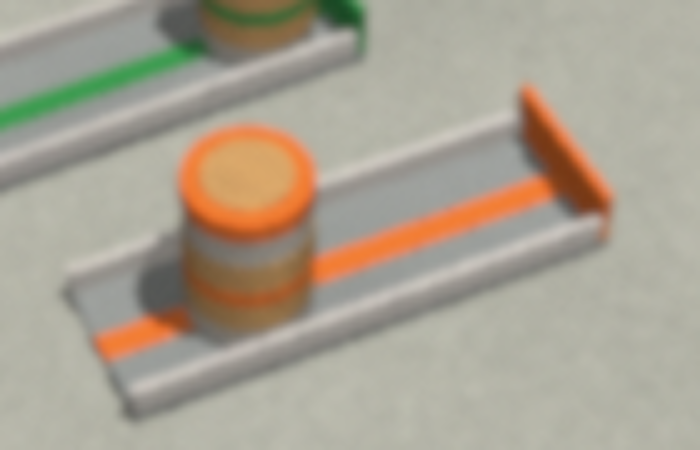

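View pics/side_c1.png

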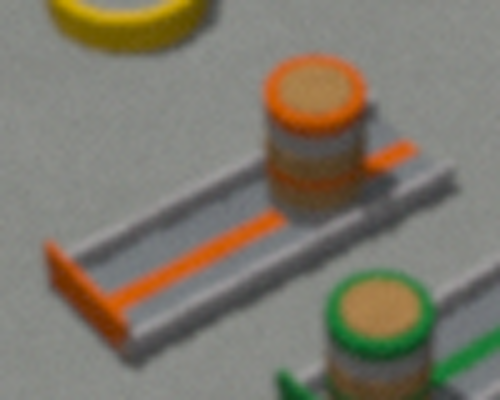

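View pics/cA.png

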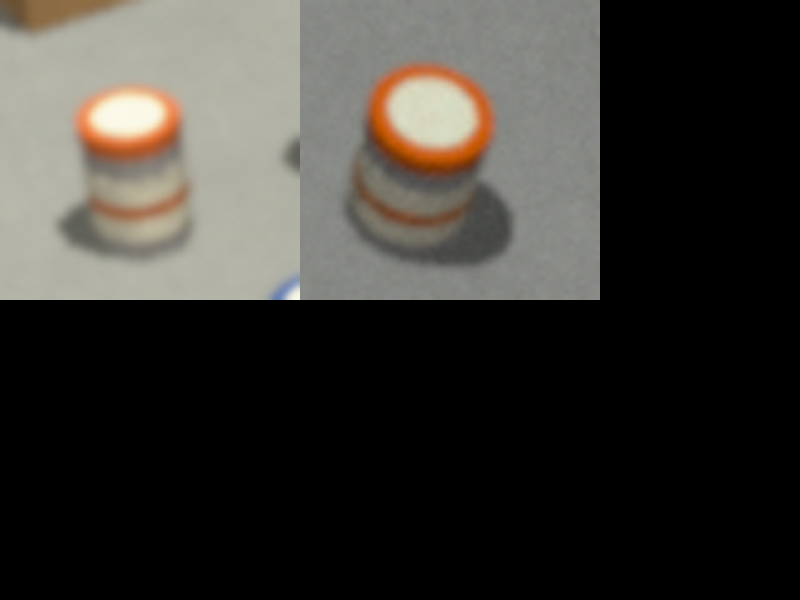

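```bash
python3 - <<'E'
import numpy as np
from h import *
S=np.load('scene0.npz');D=np.load('side0.npz')
def tri(a,b):
    o1,d1=ray(S,*a);o2,d2=ray(D,*b)
    A=np.stack([d1,-d2],1);t=np.linalg.lstsq(A,o2-o1,rcond=None)[0]
    p,q=o1+d1*t[0],o2+d2*t[1];return (p+q)/2,np.linalg.norm(p-q)
for n,a,b,z in [('old',(298.8,305.6),(327.8,162.4),.075),('new',(215,183),(471,282),.07),('rear',(270.6,339),(347.6,174.6),.005),('front',(360.6,307),(287,205.6),.005)]:
    print(n,tri(a,b),onplane(S,*a,z),onplane(D,*b,z))
E
```

```text
old (array([0.59266265, 0.14002589, 0.07258185]), np.float64(0.002453604472800008)) [0.59271513 0.1428148  0.075     ] [0.59206913 0.13741978 0.075     ]
new (array([ 0.58560896, -0.32695061,  0.06902752]), np.float64(0.002631158052866764)) [ 0.58518122 -0.32413647  0.07      ] [ 0.58632232 -0.32775962  0.07      ]
rear (array([0.65088065, 0.13188443, 0.00142771]), np.float64(0.004333172063076634)) [0.65027889 0.13603396 0.005     ] [0.65037072 0.128191   0.005     ]
front (array([0.45956703, 0.14467121, 0.00533027]), np.float64(0.011709693509043882)) [0.45454676 0.14773328 0.005     ] [0.46442838 0.14141416 0.005     ]
```

Emit:
play_rows --deltas '[1,-0.9,-0.68,0,0,1,-0.9,-0.68,0,0,1,-0.9,-0.68,0,0,1,-0.9,-0.68,0,0,1,-0.9,-0.68,0,0,1,-0.9,-0.68,0,0,1,-0.9,-0.68,0,0,1,-0.9,-0.68,0,0,1,-0.9,-0.68,0,0,1,-0.9,-0.68,0,0]'

```text
clock: 1.15
tool_pos: [0.476, 0.2135, 0.2224]
orientation: [[-0.927, 0.375, -0.0], [0.375, 0.927, 0.0], [0.0, 0.0, -1.0]]
ft_force: [0.2, 0.2, -0.2]
finger_gap: 1.005
```

Emit:
play_rows --deltas '[1,-0.9,-0.68,0,0,1,-0.9,-0.68,0,0,1,0,0,0,-1,1,0,0,0,-1,1,0,0,0,-1,1,0,0,0,0,1,0,0,0,0,1,0,0,0,0,1,0,0,0,0,1,0,0,0,0]'

```text
clock: 2.15
tool_pos: [0.5218, 0.1379, 0.2225]
orientation: [[-0.997, 0.071, -0.0], [0.071, 0.997, 0.0], [0.0, 0.0, -1.0]]
ft_force: [-0.1, 1.1, 0.1]
finger_gap: 1.0
```

```bash
cat >> h.py <<'E'
def wrist(tag):
    from workcell import env, imaging
    s=env.get_state();c=imaging.read_camera('wrist')
    T=np.eye(4);T[:3,:3]=s['orientation'];T[:3,3]=s['tool_pos']
    r=dict(img=c['img'],mtx=c['mtx'],pose=T@c['hand_eye'])
    cv2.imwrite(f'pics/{tag}.png',c['img']);np.savez(tag+'.npz',**r)
    R=s['orientation'];print(s['clock'],s['tool_pos'].round(4),'yaw of tool y',np.degrees(np.arctan2(R[1,1],R[0,1])).round(2),'z',R[:,2].round(3),s['ft_force'].round(2),s['finger_gap'],s['q'].round(2))
    return r
E
python3 -c "
from h import *
wrist('w1')"
```

```text
2.15 [0.5218 0.1379 0.2225] yaw of tool y 85.94 z [-0.  0. -1.] [-0.1   1.1   0.13] 1.0002024064910184 [ 0.05 -0.01  1.84  0.    1.32 -1.45]
```

View pics/w1.png

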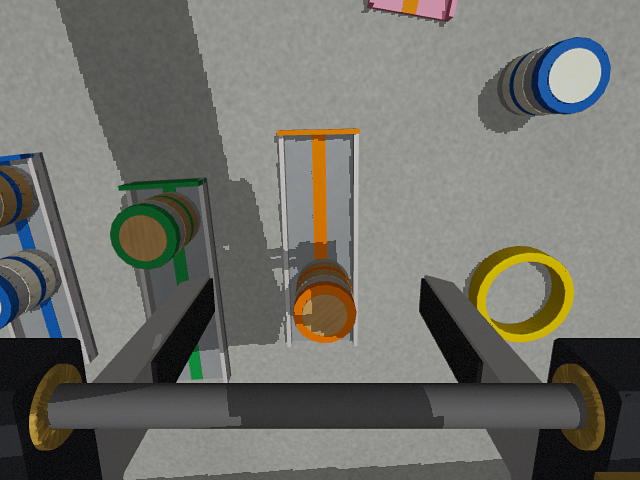

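```bash
python3 - <<'E'
from h import *
c=np.load('w1.npz');im=c['img']
print(c['pose'][:3,3])
cv2.imwrite('pics/w1c.png',cv2.resize(im[120:350,260:380],None,fx=2.6,fy=2.6,interpolation=cv2.INTER_CUBIC))
hsv=cv2.cvtColor(im,cv2.COLOR_BGR2HSV);m=cv2.inRange(hsv,(5,180,90),(20,255,255))
for y in (128,130,132,134,136,138,140,180,220,250): 
    x=np.where(m[y,270:370])[0]+270; print(y,len(x),x.min() if len(x) else 0,x.max() if len(x) else 0)
for y in (136,180,220,250):
    x=np.where(m[y,300:340])[0]+300; print(onplane(c,x.mean(),y,.005).round(4))
cts,_=cv2.findContours(m[260:350,280:370],cv2.RETR_EXTERNAL,cv2.CHAIN_APPROX_NONE)
k=max(cts,key=cv2.contourArea);e=cv2.fitEllipse(cv2.convexHull(k));print(e,onplane(c,325,312,.075))
for u,v in [(290,345),(355,345),(288,136),(353,136)]: print(onplane(c,u,v,.017).round(4))
E
```

```text
[0.44730173 0.14195815 0.38525226]
128 0 0 0
130 82 278 359
132 83 277 359
134 49 277 325
136 13 312 324
138 13 312 324
140 13 312 324
180 13 313 325
220 13 314 326
250 13 314 326
[0.4565 0.1421 0.005 ]
[0.4951 0.1402 0.005 ]
[0.5319 0.1386 0.005 ]
[0.5608 0.1365 0.005 ]
((44.045654296875, 51.77730941772461), (61.63976287841797, 62.5007209777832), 92.87286376953125) [0.59173526 0.13792226 0.075     ]
[0.651 0.101 0.017]
[0.6555 0.1639 0.017 ]
[0.4544 0.1166 0.017 ]
[0.4584 0.1717 0.017 ]
```

View pics/w1c.png

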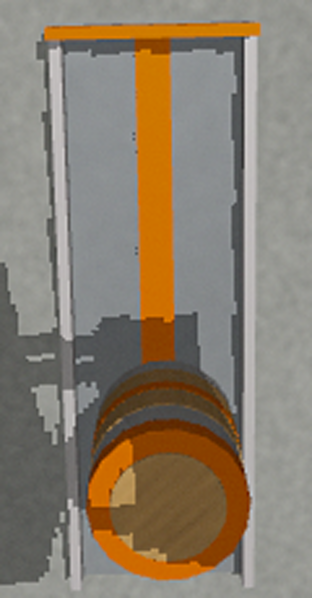

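The wrist picture shows the orange lane from its stop at row 133 (columns 277-359) back to about row 345. The old tin's lid is centred at (325,312), which puts it at (0.592, 0.138), about 3 mm left of the lane's centre line. I'll move over it and go down with the jaws across the lane.

Emit:
play_rows --deltas '[1,-0.6,0.04,0,-0.13,1,-0.6,0.04,0,0,1,-0.55,0.04,0,0,1,0,0,0.9,0,1,0,0,0.9,0,1,0,0,0.9,0,1,0,0,0.8,0,1,0,0,0.6,0,1,0,0,0.2,0,1,0,0,0,0]'

```text
clock: 3.2
tool_pos: [0.5913, 0.1382, 0.0495]
orientation: [[-0.998, 0.057, -0.002], [0.057, 0.998, -0.0], [0.002, -0.0, -1.0]]
ft_force: [0.6, -0.1, 0.6]
finger_gap: 1.002
```

```bash
python3 -c "
from h import *
wrist('w2')"
```

```text
3.2 [0.5913 0.1382 0.0495] yaw of tool y 86.73 z [-0.002 -0.    -1.   ] [ 0.61 -0.07  0.56] 1.0020463890829692 [ 0.04  0.36  1.76  0.    1.02 -1.47]
```

View pics/w2.png

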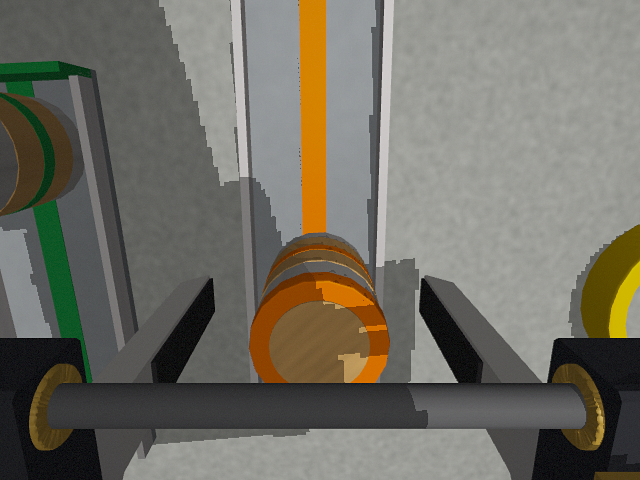

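The lid is centred at about (320,342), between fingers that are symmetric about column 317. Closing now.

Emit:
play_rows --deltas '[0,0,0,0,0,0,0,0,0,0,0,0,0,0,0,0,0,0,0,0,0,0,0,0,0,0,0,0,0,0,0,0,0,0,0,0,0,0,0,0,0,0,0,0,0,0,0,0,0,0]' --squeeze 10

```text
clock: 4.25
tool_pos: [0.5921, 0.1384, 0.0506]
orientation: [[-0.998, 0.057, 0.0], [0.057, 0.998, 0.0], [-0.0, 0.0, -1.0]]
ft_force: [-0.6, 0.7, 2.3]
finger_gap: 0.531
```

Emit:
play_rows --deltas '[0,0.25,-0.02,0,0,0,0.3,-0.02,0,0,0,0.3,-0.02,0,0,0,0.3,0,0,0,0,0.3,0,0,0,0,0.3,0,0,0,0,0.3,0,0,0,0,0.25,0,0,0,0,0.1,0,0,0,0,0,0,0,0]'

```text
clock: 5.25
tool_pos: [0.4951, 0.1414, 0.0505]
orientation: [[-0.998, 0.057, -0.002], [0.057, 0.998, 0.0], [0.002, -0.0, -1.0]]
ft_force: [-0.4, 1.4, 2.8]
finger_gap: 0.531
```

Emit:
play_rows --deltas '[0,0.05,0,0,0,0,0.05,0,0,0,0,0.05,0,0,0,0,0.04,0,0,0,0,0.04,0,0,0,0,0.03,0,0,0,0,0.02,0,0,0,0,0.02,0,0,0,0,0,0,0,0,0,0,0,0,0]'

```text
clock: 6.25
tool_pos: [0.4842, 0.142, 0.0505]
orientation: [[-0.998, 0.057, 0.0], [0.057, 0.998, 0.0], [-0.0, 0.0, -1.0]]
ft_force: [2.9, -0.6, 2.0]
finger_gap: 0.528
```

```bash
python3 -c "
from h import *
wrist('w3')"
```

```text
6.25 [0.4842 0.142  0.0505] yaw of tool y 86.73 z [ 0.  0. -1.] [ 2.85 -0.64  1.98] 0.5282607677370403 [ 0.06  0.14  2.03  0.    0.97 -1.45]
```

View pics/w3.png

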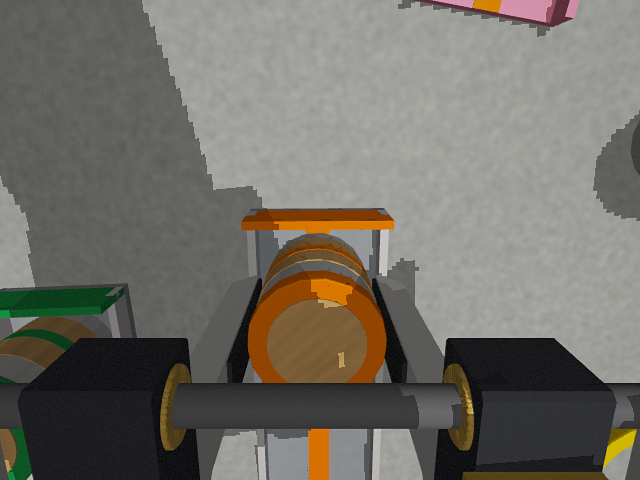

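A small gap still shows between the tin base (row 233) and the stop (row 229). I'll creep on until there is contact force.

Emit:
play_rows --deltas '[0,0.02,0,0,0,0,0.02,0,0,0,0,0.02,0,0,0,0,0.02,0,0,0,0,0.01,0,0,0,0,0,0,0,0,0,0,0,0,0,0,0,0,0,0,0,0,0,0,0,0,0,0,0,0]'

```text
clock: 7.3
tool_pos: [0.4806, 0.1422, 0.0505]
orientation: [[-0.998, 0.057, 0.0], [0.057, 0.998, 0.0], [-0.0, 0.0, -1.0]]
ft_force: [3.7, -1.0, 3.3]
finger_gap: 0.529
```

Emit:
play_rows --deltas '[0,0.01,0,0,0,0,0.01,0,0,0,0,0.01,0,0,0,0,0.01,0,0,0,0,0.01,0,0,0,0,0,0,0,0,0,0,0,0,0,0,0,0,0,0,0,0,0,0,0,0,0,0,0,0]'

```text
clock: 8.3
tool_pos: [0.4786, 0.1423, 0.0506]
orientation: [[-0.998, 0.057, 0.0], [0.057, 0.998, 0.0], [-0.0, 0.0, -1.0]]
ft_force: [4.4, 0.2, 4.6]
finger_gap: 0.532
```

```bash
python3 -c "
from h import *
wrist('w4')
im=cv2.imread('pics/w4.png');cv2.imwrite('pics/w4c.png',cv2.resize(im[190:300,220:420],None,fx=4,fy=4,interpolation=cv2.INTER_CUBIC))"
```

```text
8.3 [0.4786 0.1423 0.0506] yaw of tool y 86.73 z [ 0.  0. -1.] [4.41 0.18 4.6 ] 0.5317860778897829 [ 0.06  0.13  2.04 -0.    0.97 -1.45]
```

View pics/w4c.png

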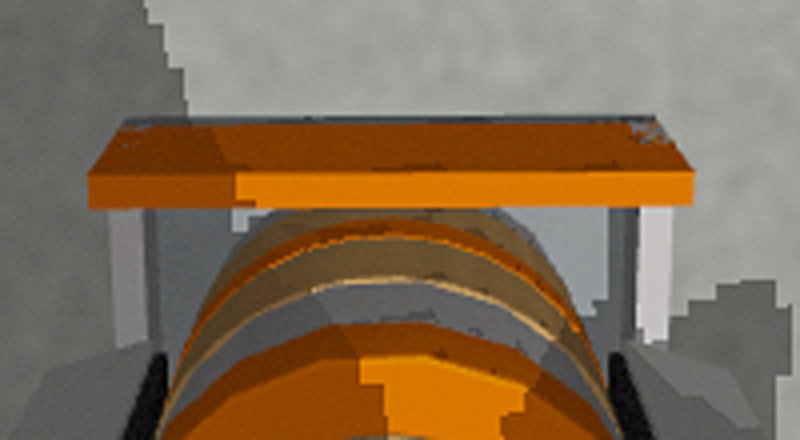

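```bash
python3 - <<'E'
from h import *
c=np.load('w4.npz');im=c['img']
print('stop rear edge',[onplane(c,u,241.3,.03).round(4) for u in(243,318,393)])
hsv=cv2.cvtColor(im,cv2.COLOR_BGR2HSV)
# tin outline at heights: project circle front point for centre x
for x in (.478,.480,.482,.484):
    print(x,[np.round(proj(c,(x-.025,.142+.0014,z)),1) for z in (.005,.03,.075)])
cv2.imwrite('pics/w4d.png',im[280:400,220:420].repeat(4,0).repeat(4,1))
E
```

```text
stop rear edge [array([0.4527, 0.109 , 0.03  ]), array([0.4546, 0.1428, 0.03  ]), array([0.4566, 0.1766, 0.03  ])]
0.478 [array([318.8, 225. ]), array([319.1, 237.8]), array([319.6, 271.3])]
0.48 [array([319.1, 228.9]), array([319.3, 242. ]), array([320. , 276.7])]
0.482 [array([319.3, 232.7]), array([319.6, 246.3]), array([320.3, 282.1])]
0.484 [array([319.5, 236.5]), array([319.8, 250.5]), array([320.6, 287.4])]
```

View pics/w4d.png

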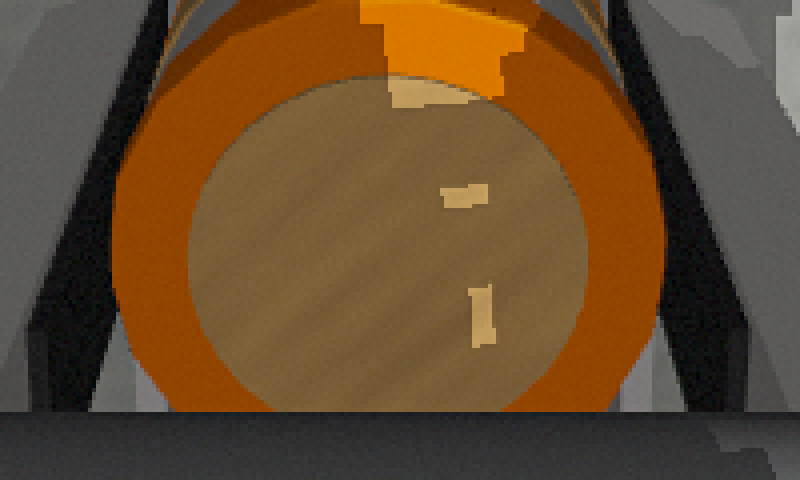

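```bash
python3 - <<'E'
from h import *
for t in('w2','w3','w4'):
    c=np.load(t+'.npz');h=cv2.cvtColor(c['img'],cv2.COLOR_BGR2HSV)
    # disc = less saturated tan; find leftmost/rightmost rows & top edge along columns
    m=cv2.inRange(h,(8,60,60),(25,200,255))[285:383]
    tops=[285+np.where(m[:,u])[0].min() for u in(295,305,312,330,340)]
    d=np.median(tops);print(t,tops)
E
```

```text
w2 [np.int64(306), np.int64(302), np.int64(301), np.int64(302), np.int64(305)]
w3 [np.int64(303), np.int64(300), np.int64(299), np.int64(300), np.int64(304)]
w4 [np.int64(303), np.int64(300), np.int64(299), np.int64(300), np.int64(304)]
```

The tin has not slipped in the jaws (disc edge at row 299 both times), so contact is not certain. I'll push a little further.

Emit:
play_rows --deltas '[0,0.01,0,0,0,0,0.01,0,0,0,0,0.01,0,0,0,0,0.01,0,0,0,0,0.01,0,0,0,0,0,0,0,0,0,0,0,0,0,0,0,0,0,0,0,0,0,0,0,0,0,0,0,0]'

```text
clock: 9.35
tool_pos: [0.477, 0.1424, 0.0506]
orientation: [[-0.998, 0.057, 0.001], [0.057, 0.998, 0.0], [-0.001, 0.0, -1.0]]
ft_force: [5.6, -0.8, 3.6]
finger_gap: 0.526
```

```bash
cat > d.py <<'E'
from h import *
def tops(t):
    c=np.load(t+'.npz');h=cv2.cvtColor(c['img'],cv2.COLOR_BGR2HSV)
    m=cv2.inRange(h,(8,60,60),(25,200,255))[285:383]
    print([285+int(np.where(m[:,u])[0].min()) for u in(295,305,312,330,340)])
E
python3 -c "
from d import *
wrist('w5');tops('w5')"
```

```text
9.35 [0.477  0.1424 0.0506] yaw of tool y 86.73 z [ 0.001  0.    -1.   ] [ 5.59 -0.83  3.59] 0.5259616946981935 [ 0.06  0.13  2.05 -0.    0.97 -1.45]
[303, 300, 299, 300, 304]
```

Emit:
play_rows --deltas '[0,0.02,0,0,0,0,0.02,0,0,0,0,0.02,0,0,0,0,0.02,0,0,0,0,0,0,0,0,0,0,0,0,0,0,0,0,0,0,0,0,0,0,0,0,0,0,0,0,0,0,0,0,0]'

```text
clock: 10.4
tool_pos: [0.4752, 0.1425, 0.0511]
orientation: [[-0.998, 0.057, 0.005], [0.057, 0.998, 0.0], [-0.005, 0.0, -1.0]]
ft_force: [9.0, -0.5, 1.2]
finger_gap: 0.528
```

```bash
python3 -c "
from d import *
wrist('w6');tops('w6')
im=cv2.imread('pics/w6.png');cv2.imwrite('pics/w6c.png',cv2.resize(im[200:350,220:420],None,fx=4,fy=4,interpolation=cv2.INTER_CUBIC))"
```

```text
10.4 [0.4752 0.1425 0.0511] yaw of tool y 86.73 z [ 0.005  0.    -1.   ] [ 9.01 -0.53  1.17] 0.5282456082139376 [ 0.06  0.12  2.05 -0.    0.97 -1.45]
[304, 301, 300, 301, 305]
```

View pics/w6c.png

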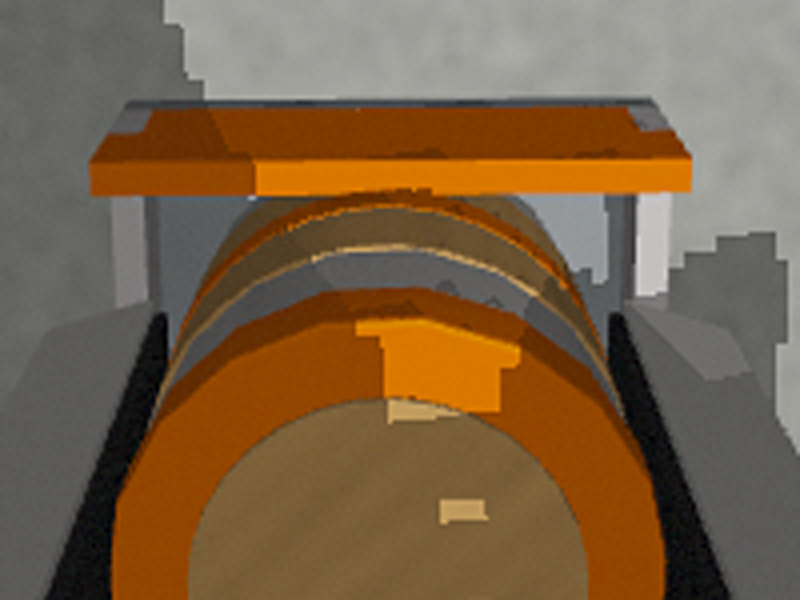

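At the fourth creep the force rose to 9 N and the arm began to lag, so the tin is on the stop; the picture shows no gap. Release and rise.

Emit:
play_rows --deltas '[0.8,0,0,0,0,0.8,0,0,0,0,0.8,0,0,0,0,1,0,0,0,0,1,0,0,-0.5,0,1,0,0,-0.9,0,1,0,0,-0.9,0,1,0,0,-0.9,0,1,0,0,-0.9,0,1,0,0,0,0]'

```text
clock: 11.45
tool_pos: [0.476, 0.1429, 0.2199]
orientation: [[-0.998, 0.057, 0.009], [0.057, 0.998, 0.001], [-0.009, 0.001, -1.0]]
ft_force: [1.2, 0.1, -0.0]
finger_gap: 1.003
```

```bash
python3 -c "
from h import *
wrist('w7')"
```

```text
11.45 [0.476  0.1429 0.2199] yaw of tool y 86.75 z [ 0.009  0.001 -1.   ] [ 1.17  0.14 -0.02] 1.0025063065869648 [ 0.06 -0.12  1.95  0.    1.31 -1.45]
```

View pics/w7.png

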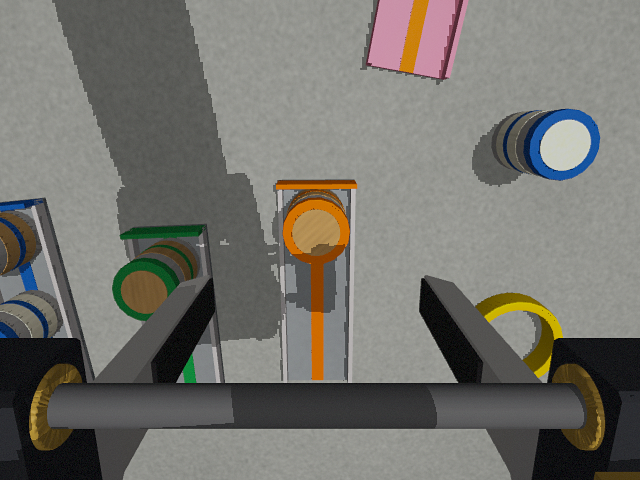

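The old tin now stands at the stop (lid centred at about (316,230), stop at row 184). Next I move toward the new tin.

Emit:
play_rows --deltas '[1,-0.15,-0.96,0,0,1,-0.15,-0.96,0,0,1,-0.15,-0.96,0,0,1,-0.15,-0.96,0,0,1,-0.15,-0.96,0,0,1,-0.15,-0.96,0,0,1,-0.15,-0.96,0,0,1,-0.15,-0.96,0,0,1,-0.15,-0.96,0,0,1,-0.15,-0.96,0,0]'

```text
clock: 12.5
tool_pos: [0.5101, -0.245, 0.2119]
orientation: [[-0.998, 0.057, -0.003], [0.057, 0.998, 0.003], [0.004, 0.003, -1.0]]
ft_force: [-0.5, 0.7, 0.5]
finger_gap: 0.999
```

Emit:
play_rows --deltas '[1,-0.15,-0.96,0,0,1,-0.15,-0.96,0,0,1,0,0,0,0,1,0,0,0,0,1,0,0,0,0,1,0,0,0,0,1,0,0,0,0,1,0,0,0,0,1,0,0,0,0,1,0,0,0,0]'

```text
clock: 13.5
tool_pos: [0.519, -0.3214, 0.2146]
orientation: [[-0.998, 0.057, 0.0], [0.057, 0.998, -0.0], [-0.0, -0.0, -1.0]]
ft_force: [-0.4, 0.9, 0.5]
finger_gap: 1.0
```

```bash
python3 -c "
from h import *
wrist('w8')"
```

```text
13.5 [ 0.519  -0.3214  0.2146] yaw of tool y 86.75 z [ 0. -0. -1.] [-0.41  0.9   0.5 ] 0.9995758635512222 [-0.74  0.16  1.67  0.    1.31 -2.25]
```

View pics/w8.png

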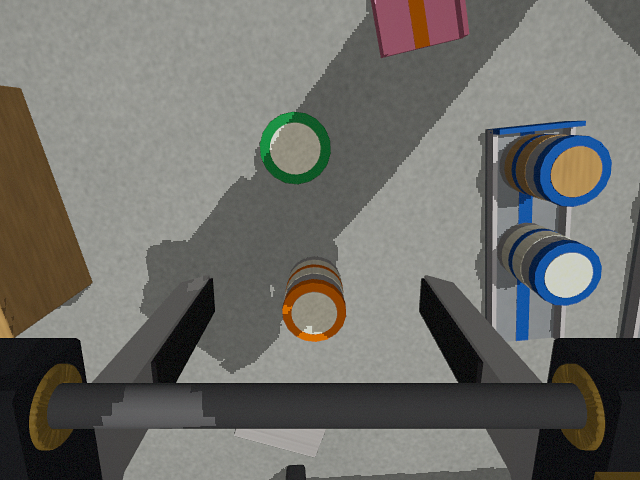

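The new tin's lid (white disc) is centred at about (314,311). The green tin is clear at (295,148), and a box edge reaches (92,280) on the left.

```bash
python3 - <<'E'
from h import *
c=np.load('w8.npz');print(onplane(c,314,311,.07),[onplane(c,92,280,z).round(3) for z in(.0,.1)])
R=np.array([[-.998,.057],[.057,.998]]);t=np.array([.519,-.3214])
print((onplane(c,314,311,.07)[:2]-t)@R/.04)
c=np.load('w7.npz');im=c['img']
h=cv2.cvtColor(im,cv2.COLOR_BGR2HSV);m=cv2.inRange(h,(5,180,90),(20,255,255))[192:270,270:365]
ct=max(cv2.findContours(m,0,1)[0],key=cv2.contourArea);x,y,w,hh=cv2.boundingRect(ct);print(x+270,y+192,w,hh)
print('old',onplane(c,316.5,230.5,.075),'stop top rear',[onplane(c,u,189,.03).round(4) for u in(277,317,356)])
print('stripe',[onplane(c,317.5,v,.005).round(4) for v in(300,375)])
E
python3 -c "
import cv2
im=cv2.imread('pics/w7.png');cv2.imwrite('pics/w7c.png',cv2.resize(im[170:275,260:370],None,fx=5,fy=5,interpolation=cv2.INTER_CUBIC))"
```

```text
[ 0.58621331 -0.32901796  0.07      ] [array([ 0.574, -0.541,  0.   ]), array([ 0.54 , -0.482,  0.1  ])]
[-1.68782772 -0.09428905]
283 198 67 72
old [0.4791893  0.14118569 0.075     ] stop top rear [array([0.453 , 0.1095, 0.03  ]), array([0.4549, 0.143 , 0.03  ]), array([0.4568, 0.1757, 0.03  ])]
stripe [array([0.5667, 0.1371, 0.005 ]), array([0.6493, 0.1323, 0.005 ])]
```

View pics/w7c.png

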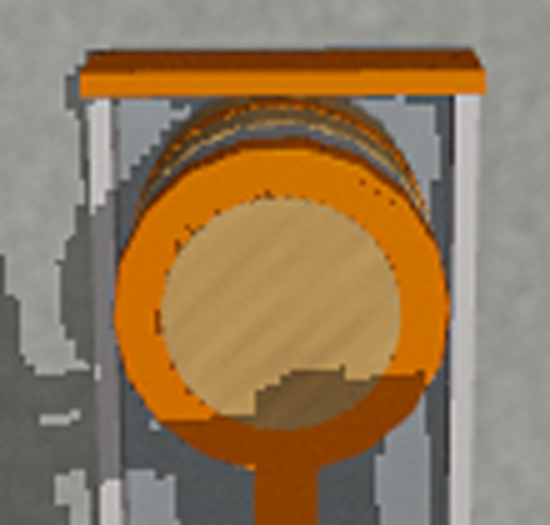

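Emit:
play_rows --deltas '[1,-0.56,-0.03,0,0,1,-0.56,-0.03,0,0,1,-0.56,-0.03,0,0,1,0,0,0.9,0,1,0,0,0.9,0,1,0,0,0.9,0,1,0,0,0.8,0,1,0,0,0.5,0,1,0,0,0.24,0,1,0,0,0,0]'

```text
clock: 14.55
tool_pos: [0.5851, -0.3284, 0.0435]
orientation: [[-0.998, 0.057, -0.002], [0.057, 0.998, 0.002], [0.002, 0.001, -1.0]]
ft_force: [-0.6, 0.3, -0.1]
finger_gap: 1.003
```

```bash
python3 -c "
from h import *
wrist('w9')"
```

```text
14.55 [ 0.5851 -0.3284  0.0435] yaw of tool y 86.73 z [-0.002  0.002 -1.   ] [-0.56  0.26 -0.14] 1.0027325412999186 [-0.68  0.49  1.59 -0.    1.06 -2.19]
```

View pics/w9.png

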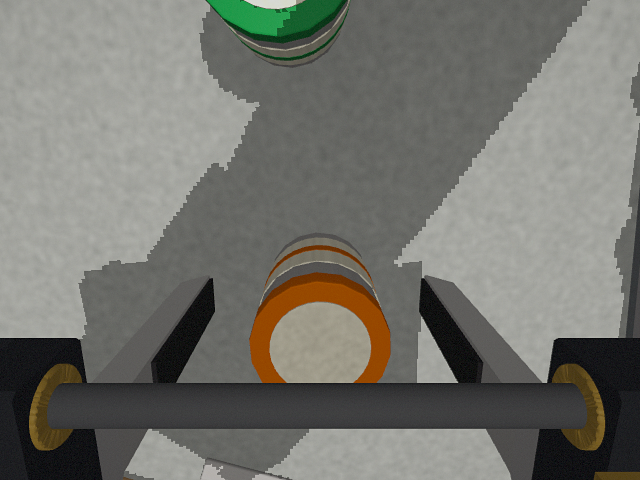

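The tin is centred between the fingers (lid at (320,345)). Close, then lift.

Emit:
play_rows --deltas '[0,0,0,0,0,0,0,0,0,0,0,0,0,0,0,0,0,0,0,0,0,0,0,0,0,0,0,0,0,0,0,0,0,0,0,0,0,0,0,0,0,0,0,0,0,0,0,0,0,0]' --squeeze 20

```text
clock: 15.6
tool_pos: [0.5859, -0.3286, 0.045]
orientation: [[-0.998, 0.057, -0.0], [0.057, 0.998, 0.001], [0.0, 0.001, -1.0]]
ft_force: [-1.3, 4.2, 3.0]
finger_gap: 0.532
```

Emit:
play_rows --deltas '[0,0,0,-0.3,0,0,0,0,-0.6,0,0,0,0,-0.7,0,0,0,0,-0.7,0,0,0,0,-0.7,0,0,0,0,-0.7,0,0,0,0,-0.5,0,0,0,0,0,0,0,0,0,0,0,0,0,0,0,0]'

```text
clock: 16.6
tool_pos: [0.5849, -0.3285, 0.2106]
orientation: [[-0.998, 0.057, -0.003], [0.057, 0.998, 0.002], [0.003, 0.002, -1.0]]
ft_force: [-0.2, 1.3, -2.1]
finger_gap: 0.526
```

```bash
python3 -c "
from h import *
wrist('w10')"
```

```text
16.6 [ 0.5849 -0.3285  0.2106] yaw of tool y 86.72 z [-0.003  0.002 -1.   ] [-0.19  1.27 -2.1 ] 0.5257726923782446 [-0.68  0.3   1.51 -0.    1.33 -2.19]
```

View pics/w10.png

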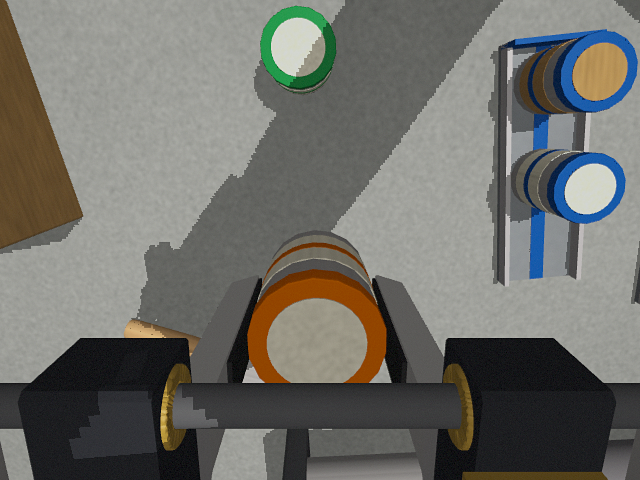

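Held firmly (-2.1 N, tin upright). Carry it over the lane.

Emit:
play_rows --deltas '[0,0.12,0.5,0,0,0,0.12,0.9,0,0,0,0.12,0.9,0,0,0,0.12,0.9,0,0,0,0.12,0.9,0,0,0,0.12,0.9,0,0,0,0.12,0.9,0,0,0,0.12,0.9,0,0,0,0.12,0.9,0,0,0,0.12,0.9,0,0]'

```text
clock: 17.65
tool_pos: [0.5565, 0.0187, 0.2115]
orientation: [[-0.998, 0.057, -0.002], [0.057, 0.998, 0.0], [0.002, 0.0, -1.0]]
ft_force: [1.4, -0.1, -1.7]
finger_gap: 0.53
```

Emit:
play_rows --deltas '[0,0.12,0.9,0,0,0,0.12,0.9,0,0,0,0.12,0.7,0,0,0,0,0.5,0,0,0,0,0,0,0,0,0,0,0,0,0,0,0,0,0,0,0,0,0,0,0,0,0,0,0,0,0,0,0,0]'

```text
clock: 18.65
tool_pos: [0.55, 0.1374, 0.2129]
orientation: [[-0.998, 0.058, 0.0], [0.058, 0.998, -0.0], [-0.0, -0.0, -1.0]]
ft_force: [-0.3, 0.2, -2.2]
finger_gap: 0.531
```

```bash
python3 -c "
from h import *
wrist('w11')"
```

```text
18.65 [0.55   0.1374 0.2129] yaw of tool y 86.69 z [ 0. -0. -1.] [-0.34  0.2  -2.17] 0.5308825366135016 [ 0.04  0.06  1.78 -0.    1.3  -1.47]
```

View pics/w11.png

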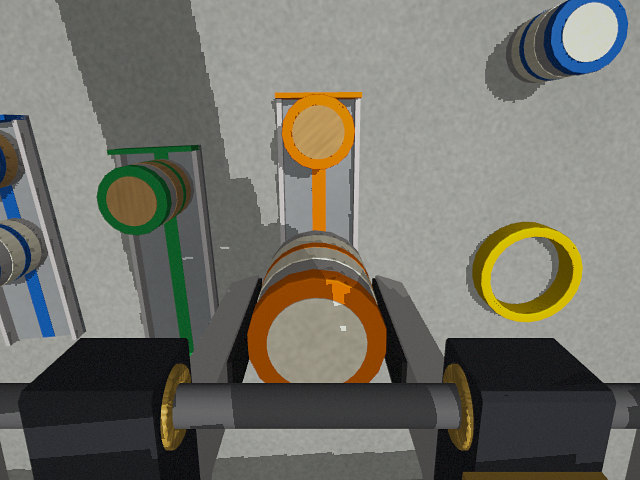

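```bash
python3 - <<'E'
from h import *
c=np.load('w11.npz');print(onplane(c,318.5,131.5,.075),[onplane(c,319,v,.005).round(4) for v in(180,225)], onplane(c,318,97,.03))
E
```

```text
[0.47974374 0.1411269  0.075     ] [array([0.522 , 0.1393, 0.005 ]), array([0.5625, 0.137 , 0.005 ])] [0.45432468 0.14234342 0.03      ]
```

Emit:
play_rows --deltas '[0,0,0.01,0.5,0,0,0,0,0.6,0,0,0,0,0.6,0,0,0,0,0.6,0,0,0,0,0.6,0,0,0,0,0.6,0,0,0,0,0.3,0,0,0,0,0.12,0,0,0,0,0,0,0,0,0,0,0]'

```text
clock: 19.7
tool_pos: [0.551, 0.1383, 0.0573]
orientation: [[-0.998, 0.057, 0.002], [0.057, 0.998, 0.0], [-0.002, 0.0, -1.0]]
ft_force: [0.2, -0.1, -2.2]
finger_gap: 0.529
```

```bash
python3 -c "
from h import *
wrist('w12')"
```

```text
19.7 [0.551  0.1383 0.0573] yaw of tool y 86.73 z [ 0.002  0.    -1.   ] [ 0.19 -0.14 -2.2 ] 0.5288407667443357 [ 0.05  0.26  1.87 -0.    1.01 -1.47]
```

View pics/w12.png

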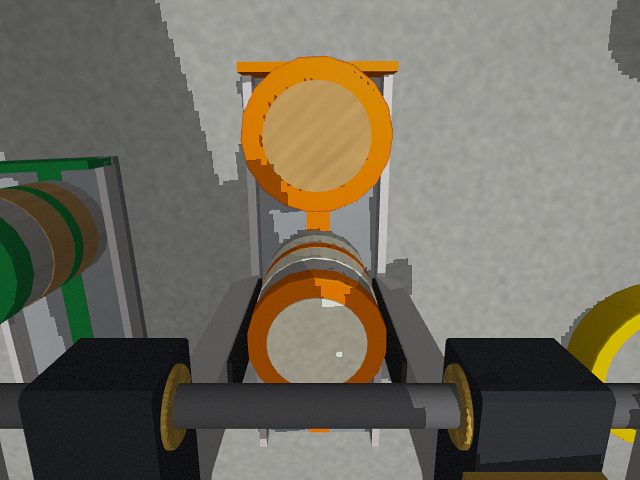

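Lane walls are clear of the tin on both sides; the gap to the old tin is about 21 mm. Set it down gently, then slide it forward.

Emit:
play_rows --deltas '[0,0,0,0.04,0,0,0,0,0.04,0,0,0,0,0.03,0,0,0,0,0.03,0,0,0,0,0.03,0,0,0,0,0.01,0,0,0,0,0,0,0,0,0,0,0,0,0,0,0,0,0,0,0,0,0]'

```text
clock: 20.75
tool_pos: [0.5501, 0.1383, 0.05]
orientation: [[-0.998, 0.057, -0.001], [0.057, 0.998, -0.0], [0.001, -0.0, -1.0]]
ft_force: [-4.8, -0.5, 6.3]
finger_gap: 0.53
```

Emit:
play_rows --deltas '[0,0.05,0,0,0,0,0.05,0,0,0,0,0.05,0,0,0,0,0.05,0,0,0,0,0.05,0,0,0,0,0.05,0,0,0,0,0.05,0,0,0,0,0.05,0,0,0,0,0,0,0,0,0,0,0,0,0]'

```text
clock: 21.75
tool_pos: [0.5352, 0.1392, 0.05]
orientation: [[-0.998, 0.057, 0.003], [0.057, 0.998, 0.0], [-0.003, 0.0, -1.0]]
ft_force: [4.2, 0.0, 5.5]
finger_gap: 0.527
```

```bash
python3 -c "
from h import *
wrist('w13')"
```

```text
21.75 [0.5352 0.1392 0.05  ] yaw of tool y 86.73 z [ 0.003  0.    -1.   ] [4.2  0.   5.47] 0.527471882942837 [ 0.05  0.24  1.91  0.    0.99 -1.46]
```

View pics/w13.png

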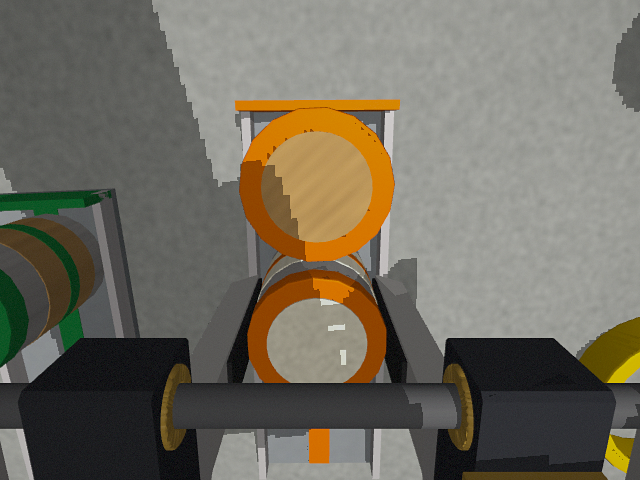

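On the floor (5 N upward), about 5 mm behind the old tin. Release and rise.

Emit:
play_rows --deltas '[0.7,0,0,0,0,0.8,0,0,0,0,1,0,0,0,0,1,0,0,0,0,1,0,0,0,0,1,0,0,-0.4,0,1,0,0,-0.9,0,1,0,0,-0.9,0,1,0,0,-0.9,0,1,0,0,-0.9,0]'

```text
clock: 22.8
tool_pos: [0.5336, 0.1392, 0.2101]
orientation: [[-0.998, 0.057, -0.001], [0.057, 0.998, 0.0], [0.001, -0.0, -1.0]]
ft_force: [0.5, 0.3, 0.6]
finger_gap: 0.998
```

Emit:
play_rows --deltas '[1,-0.5,0,-0.4,0,1,0,0,0,0,1,0,0,0,0,1,0,0,0,0,1,0,0,0,0,1,0,0,0,0,1,0,0,0,0,1,0,0,0,0,1,0,0,0,0,1,0,0,0,0]'

```text
clock: 23.8
tool_pos: [0.554, 0.1381, 0.2249]
orientation: [[-0.998, 0.057, 0.0], [0.057, 0.998, 0.0], [-0.0, 0.0, -1.0]]
ft_force: [0.2, -0.2, 0.6]
finger_gap: 0.999
```

```bash
python3 -c "
from h import *
from workcell import imaging
wrist('w14')
a=[]
c=imaging.read_camera('side');np.savez('side1.npz',**c);a.append(c['img'][135:225,255:375])
c=imaging.read_camera('scene');np.savez('scene1.npz',**c);a.append(c['img'][270:360,260:380])
cv2.imwrite('pics/final.png',cv2.resize(np.vstack(a),None,fx=3.3,fy=3.3,interpolation=cv2.INTER_CUBIC))"
```

```text
23.8 [0.554  0.1381 0.2249] yaw of tool y 86.73 z [ 0.  0. -1.] [ 0.2  -0.15  0.62] 0.9993509952333126 [ 0.05  0.06  1.76  0.    1.32 -1.47]
```

View pics/w14.png

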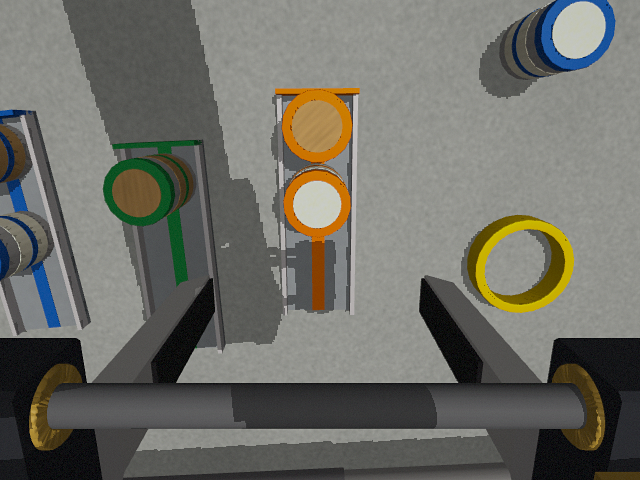

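View pics/final.png

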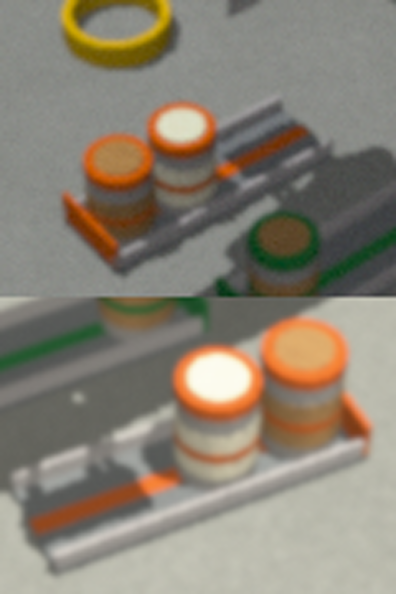

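```bash
python3 - <<'E'
from h import *
c=np.load('w14.npz');im=c['img']
m=cv2.inRange(cv2.cvtColor(im,cv2.COLOR_BGR2HSV),(5,180,90),(20,255,255))
# dark inner discs: holes in orange mask
ct,hi=cv2.findContours(m[88:245,270:365],cv2.RETR_CCOMP,cv2.CHAIN_APPROX_NONE)
P=[]
for k,h in zip(ct,hi[0]):
    if h[3]>=0 and cv2.contourArea(k)>500:
        e=cv2.fitEllipse(k);u,v=e[0][0]+270,e[0][1]+88;p=onplane(c,u,v,.075);P.append(p);print(u,v,e[1],p)
print('spacing',np.linalg.norm(P[0]-P[1]),'stop rear',onplane(c,317,94,.03))
E
```

```text
316.7015266418457 203.92937469482422 (49.26605224609375, 49.643978118896484) [0.53650441 0.13746633 0.075     ]
316.61794662475586 125.76337814331055 (51.291316986083984, 53.00794219970703) [0.47978439 0.14069417 0.075     ]
spacing 0.05681179331374353 stop rear [0.45517966 0.14238028 0.03      ]
```

```bash
python3 -c "
from workcell import env
print(env.job_done(), env.get_state()['clock'])"
```

```text
the job is handed in; nothing more can be done
the job is handed in; nothing more can be done
```

The job is done and handed in at about 24 s of the 64 s allowed. I slid the older tin forward to the orange stop first, then stood the new tin in the lane close behind it.

- **Older tin:** I pushed it gently until the force rose to 9 N. In the last wrist picture its front face and the stop's rear face agree to within about 1 mm, both at x ≈ 0.455 m. That is inside the 2 mm calibration error, so a sub-millimetre gap can't be ruled out.
- **New tin:** I lowered it onto the lane floor, slid it forward about 15 mm and released it. The last wrist picture puts the tins' centres 57 mm apart, so the gap is about 7 mm. The arm's position at release had suggested about 5 mm, and both are under a finger's breadth.
- **Upright and clear:** The wrist, side and scene pictures show both tins upright between the lane walls. The open gripper is well above them with no contact force.

No final check failed.

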